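# Load the silver bar under the spring flap of the marking jig

## Robot

A 6-joint arm with a two-finger parallel gripper is mounted at the origin on a cart in front of the work surface, level with it; the furniture and walls round the work are solid. World frame = base frame: x ahead of the robot, y to its left, z up, the work surface at z = 0. Lengths are in m, angles in rad, forces in N, time in s.
With the tool pointing down it reaches from about 0.35 to 0.875 m from the base axis. Payload 4.2 kg.
Tool frame: the origin (TCP) lies midway between the tips of the shut fingers; the grasp point (between the pads) lies 19 mm behind it; z points along the fingers, y is the line along which they close (so a half turn about z gives the same grasp; the last joint's range is limited). The gripper opens to 87 mm and grips with 3 to 60 N. Pads are 19 mm wide; open, the fingers measure 117 mm over their backs; the gripper's body (75 mm by 190 mm) begins 51 mm behind the grasp point.
Start: joints at [1.505, 0.385, 0.008, 0, -1.194, -0.259], TCP at [0.199, 0.592, 0.223] pointing down, gripper open.
Joint ranges: [-3.14, 3.14], [-1.21, 2.06], [-1.07, 1.41], [-3.16, 2.05], [-2.99, -0.16], [-3.1, 3.1]. Speed limits (rad/s): [2.79, 2.79, 3.14, 3.14, 3.14, 3.14].

## Interface

Orientations are given as a unit quaternion [x, y, z, w].
In Python, from bench import telemetry, cams, r gives the robot as it stands. The module is installed in compiled form; this text tells all that it offers.
- The arm moves only by the tool servo_tool, never from a script. Its argument "increments" is a list of rows, each an object with "xyz": the shift along the tool's x, y, z in m, a list of three; "twist": the turn, a rotation vector about the tool's x, y, z in rad, a list of three; "hand": the finger opening in m, from 0 to 0.087. In form: [{"xyz": [dx, dy, dz], "twist": [wx, wy, wz], "hand": hand}, ...]. A call has exactly 5 rows; each row shifts and turns the commanded pose from where the row before left it, along the tool's axes as they then stand; what a row does not reach is not made up. A row lasts 1/8 s, in which the tool goes at most 62.5 mm and 10.7 degrees, less where a joint would pass 70% of its speed; a pose out of reach is approached as far as the arm can. A call is refused whole if a number of a shift passes 0.0625 or a number of a turn 0.188, either way. A call with a gripper value outside its range is refused whole. The fingers move at their own pace and stop on an object; "grip_force" is the grip in N (left out, the last holds). Time passes only in rows, so rows that do not move let the fingers close, or fill a call up. It gives the time, the measured TCP pose, the force, the opening and the grip force at its end, in the units of the state.
- telemetry.read_state(): the state, without advancing time (a new reading comes with each control period).
- cams.capture(name): name is "side" or "top"; returns a dict with "color" (384x512x3 uint8, blue, green, red), "z_map" (384x512 float32, m along the optical axis (not along the pixel's ray), 0 where there is no reading), "fx", "fy", "cx", "cy" (pixels), "R" (3x3) and "t" (3): a world point X has camera coordinates R X + t. Camera axes: x right, y down, z forward; pixel columns grow to the right and rows downward; lengths in m; the calibration is good to about 2 mm. A picture is of the moment at which its call begins.
- r.finish_job(): hands the job in; it is judged then, once.
The state is a dict: "time_s": time; "q": joint angles; "dq": joint speeds; "joint_efforts": joint torques, N m; "tool_pos": TCP position; "orientation": TCP orientation; "force": force on the tool from outside, world axes, zero at the start; "torque": the same for the moment, N m; "finger_gap": finger opening in m; "grasp_force": force on a finger pad.
Only numpy, scipy, OpenCV 4.12 (cv2) and the standard library are available. Lean on these libraries where they do the work, as an engineer would, in place of code of your own. Each camera call takes 0.05 s, during which the arm holds its last target. There are 200 camera calls.

## Task

Load the cast silver bar into the marking jig, ready for stamping: with one fingertip press the jig's thumb bar down to hold the spring flap up, and with the other push the bar along the bed under the flap until it is fully home against the end stop, the thumb bar still held down. Then let the flap spring down onto the bar and move clear. Only push the silver bar, do not pick it up, and leave the ring, the scriber, the hammer and the punches where they are.

Things in the scene. Friction and masses are not known exactly. Their poses are not given: they have to be found in the camera images.
- jig: Marking jig screwed to the bench: grey base 170 x 74 x 10 mm with a dark steel bed. Origin on the bench top, on the feed channel's middle line; x is the feed direction, y points to the thumb bar's side. Bed surface at z = 12 mm, x -117 to +25, y -26 to +24 mm. Two hinge ears at y = 17 to 31 mm, x = -23 and +28 mm, reach z = 33 mm.
- stop_face (a point): Foot of the end stop's face, on the bed at jig x = +25 mm, y = 0, z = 12 mm. From there back to jig x = -21 mm two fences, their tops 20 mm over the bench, leave a channel 31 mm wide; it flares to about 46 mm at x = -44 mm; in front of that the bed is open. Steel and silver are smooth (friction about 0.3).
- silver_bar: Plain cast silver bar 50 (x) x 28 (y) x 12 (z) mm, rounded edges, about 170 g. Origin at the centre of its underside, x along its length. It starts on the bed in front of the flap, roughly along the feed direction; fully home its centre is at jig x = 0 and its near end stands 8 mm out in front of the flap.
- flap (a joint): Angle of the spring flap, rad: 0 closed, at most 0.80, growing as it opens. Hinged along the jig's x on a pin at jig y = 22, z = 28 mm. Closed, its free edge is just over the bed and bars the way; at 0.32 it lies flat on the silver bar; above about 0.40 the bar passes freely under it; 0.70 when the thumb bar's pad is level. A spring closes it at once when let go.
- flap_edge (a point): Middle of the free edge of the flap, a steel plate 40 mm long (jig x -17 to +23 mm) that fills the channel, with a brass punch guide on top.
- thumb_bar: The flap's thumb bar: ribbed flat steel pad 110 mm long (jig x -65 to +45 mm), 30 mm wide, joined rigidly to the flap across the hinge pin, 25 to 55 mm out from the pin. Pressing it down lifts the flap; 5 to 6 N at its middle line holds it level. A fingertip can slide along it in the feed direction. Origin on the pin at jig x = 0, axes as the jig's while closed.
- thumb_pad (a point): Middle of the pad's top. At rest at jig x = -10, y = 60, z = 45 mm, the pad tilted, its outer edge up to z = 55 mm. Pressed until level it is at y = 62, z = 16 mm: 4 mm above the bed and 8 mm below the silver bar's top, so a fingertip on the pad and one behind the bar can be at one height.
- punch_block: Wooden block 84 x 34 x 22 mm with five upright square steel punches, up to 64 mm high, to the right of the jig. Origin at the centre of its underside. Leave alone.
- ring: Plain silver ring, 21 mm across and 4 mm high, lying behind the jig on the thumb bar's side. Leave alone.
- steel_scriber: Thin steel scriber 103 mm long, lying flat to the right of the jig's near end. Leave alone.
- soft_hammer: Hammer with yellow faces and a wooden handle with black sleeve, 297 mm long, 33 mm high, lying near the right front of the bench. Leave alone.
There are look-alikes about, which are no part of the job. What is shaped like the silver_bar but blue or red is not meant.

How it is judged:
On the way, in this order (a step that is already met when the one before it is completed fails the run):
1. the thumb bar is pressed and the flap held up, with the silver bar still in front of it (value of joint flap above 0.36 rad and contact force between the fingers and thumb_bar above 0.5 N and x of silver_bar in the frame of jig below -0.035 m), for 0.1 s.
2. the silver bar is pushed home while the thumb bar is still held down (value of joint flap above 0.36 rad and contact force between the fingers and thumb_bar above 0.5 N and x of silver_bar in the frame of jig above -0.003 m), for 0.1 s.
At the end, for the whole second after the job is handed in: The silver bar lies flat on the bed within 3 mm of the end stop and in line with the channel (within 0.09 rad), the flap has sprung down and presses on top of it (joint 0.26 to 0.36, more than 1 N), and all is at rest (x of silver_bar in the frame of jig above -0.003 m and z of silver_bar in the frame of jig below 0.0135 m and angle between the x axis of silver_bar and the x axis of jig, either way round below 0.09 rad and angle between silver_bar's own z axis and vertical below 0.05 rad and value of joint flap between 0.26 and 0.36 rad and contact force between silver_bar and flap above 1 N and linear speed of silver_bar below 0.01 m/s); the robot touches nothing.
It fails at once if the silver bar is lifted more than 8 mm off the bed (z of silver_bar in the frame of jig above 0.02 m).
It fails at once if the silver bar is tipped up (angle between silver_bar's own z axis and vertical above 0.3 rad).
It fails at once if the punch block, ring, scriber or hammer is moved more than 15 mm (distance of any of punch_block, ring, steel_scriber, soft_hammer from where it was at the start of the episode above 0.015 m).
It also fails if it takes over 35 s, if anything falls off the work surface, if the arm or the gripper's body presses on something with over 40 N, if the wrist force passes 120 N, or if a joint passes its speed limit or range.

## Working session

There is one attempt and no reset: what is moved stays moved. The work goes in short steps, Python scripts to look and compute and a tool call to move; the robot and the scene stay as the last step left them, time stands still between calls to the robot, and variables do not carry over. Pictures are saved under pics/ and viewed, at most 10 in all, crops included, and the job is handed in when it is done.

Besides the shell and the picture viewer there is one more tool, called after "Emit:" as a command line: name --argument value ..., lists and objects as JSON in quotes. servo_tool: Moves the arm, as the interface text tells. Its arguments: {"type":"object","properties":{"increments":{"type":"array"},"grip_force":{"type":"number"}},"required":["increments"]}

```bash
mkdir -p pics
cat > h.py <<'E'
import numpy as np, cv2
from bench import telemetry, cams, r
def pts(c):
    z=c["z_map"];v,u=np.indices(z.shape)
    P=np.stack([(u-c["cx"])/c["fx"]*z,(v-c["cy"])/c["fy"]*z,z],-1)
    return (P-np.array(c["t"]).ravel())@np.array(c["R"])
E
python3 - <<'E'
from h import *
s=telemetry.read_state();print({k:np.round(v,3) for k,v in s.items()})
for n in("top","side"):
    c=cams.capture(n);cv2.imwrite(f"pics/{n}0.png",c["color"]);np.save(f"{n}0.npy",c,allow_pickle=True)
    print(n,c["fx"],np.round(c["R"],3).tolist(),np.round(c["t"],3))
E
```

```text
{'time_s': np.float64(0.0), 'q': array([ 1.505,  0.386,  0.007, -0.   , -1.194, -0.259]), 'dq': array([ 0.002,  0.001, -0.001, -0.001,  0.   , -0.   ]), 'joint_efforts': array([-0.0000e+00, -3.9067e+01,  1.8741e+01,  4.2200e+00,  1.1000e-02,
       -0.0000e+00]), 'tool_pos': array([0.199, 0.592, 0.221]), 'orientation': array([ 0.987, -0.162, -0.   ,  0.001]), 'force': array([-0.141,  0.33 , -0.501]), 'torque': array([-0.034, -0.019,  0.002]), 'grasp_force': np.float64(0.0), 'finger_gap': np.float64(0.087)}
top 404.83247727863545 [[-0.001, -1.0, 0.004], [-0.996, 0.0, -0.088], [0.088, -0.004, -0.996]] [-0.026  0.497  1.077]
side 398.666165547569 [[-0.983, -0.181, 0.012], [-0.108, 0.531, -0.841], [0.146, -0.828, -0.541]] [0.481 0.121 0.896]
```

View pics/top0.png

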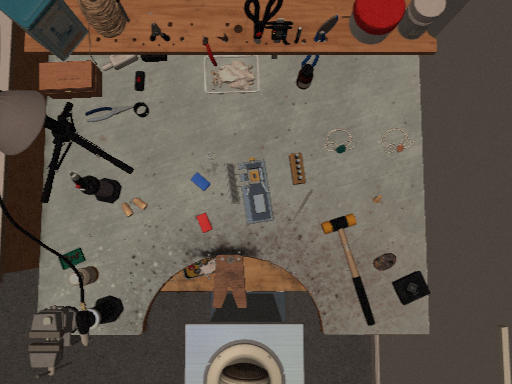

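View pics/side0.png

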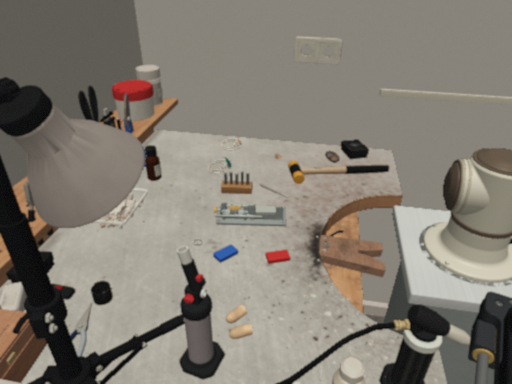

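The top view shows the jig around (256,190), feed direction up the picture (world +x, slightly turned). The thumb bar is the dark strip at (233,183), and the silver bar is at about (260,203). The side view shows the jig at (250,214). I'll zoom in.

Run:
```python
from h import *
c=np.load("top0.npy",allow_pickle=True).item()
im=c["color"][145:235,205:315];a=cv2.resize(im,None,fx=6,fy=6,interpolation=cv2.INTER_CUBIC);cv2.imwrite("pics/topc.png",a)
P=pts(c)
for v in range(155,226,5):
    print(v,[ "%d/%d/%d"%tuple(1000*P[v,u]) for u in range(226,282,5)])
s=np.load("side0.npy",allow_pickle=True).item()
cv2.imwrite("pics/sidec.png",cv2.resize(s["color"][190:240,200:300],None,fx=7,fy=7,interpolation=cv2.INTER_CUBIC))
```

```text
155 ['609/51/0', '609/37/0', '609/23/1', '609/9/2', '609/-4/3', '610/-18/0', '609/-32/0', '610/-46/-1', '609/-60/2', '609/-74/1', '610/-88/-3', '610/-102/-1']
160 ['595/50/3', '595/37/0', '595/23/0', '596/9/-2', '596/-4/-1', '591/-18/26', '596/-32/-5', '594/-46/7', '595/-60/2', '595/-74/3', '595/-88/0', '596/-102/-4']
165 ['573/47/48', '575/34/41', '581/23/0', '580/9/6', '577/-5/24', '577/-18/26', '577/-32/24', '580/-46/8', '582/-60/-1', '581/-74/0', '581/-88/-1', '581/-102/0']
170 ['560/47/50', '561/34/44', '562/21/35', '562/8/35', '563/-5/31', '564/-18/20', '564/-32/19', '565/-46/17', '567/-60/0', '567/-74/0', '567/-88/2', '568/-102/-3']
175 ['546/47/52', '547/34/46', '554/23/-5', '552/8/11', '549/-5/32', '549/-18/29', '549/-32/28', '551/-46/18', '553/-60/0', '553/-74/0', '553/-88/-2', '553/-101/2']
180 ['539/50/1', '533/34/51', '535/21/34', '538/8/7', '535/-5/30', '536/-18/29', '536/-32/26', '537/-45/20', '538/-59/9', '539/-74/1', '539/-88/-1', '539/-102/-1']
185 ['525/50/3', '520/34/46', '521/21/39', '522/8/30', '522/-5/30', '524/-18/10', '524/-32/10', '524/-46/12', '524/-59/8', 
[... 635 characters left out ...]
', '469/-59/12', '470/-73/0', '470/-87/0', '470/-101/-6']
210 ['456/50/1', '456/36/-3', '456/22/0', '456/9/-4', '455/-5/14', '455/-18/9', '455/-32/21', '455/-45/22', '455/-59/7', '456/-73/5', '456/-87/0', '456/-101/1']
215 ['442/50/0', '442/36/0', '442/22/0', '442/9/-1', '442/-4/11', '442/-18/11', '442/-32/10', '442/-45/11', '442/-59/12', '442/-73/5', '442/-87/0', '442/-101/0']
220 ['428/50/0', '428/36/3', '428/22/1', '428/9/-4', '428/-4/3', '428/-18/10', '428/-32/6', '428/-45/7', '428/-59/7', '428/-73/5', '428/-87/1', '428/-101/0']
225 ['415/50/0', '415/36/-2', '415/22/0', '415/8/0', '415/-4/1', '415/-18/0', '415/-32/-4', '415/-46/-2', '415/-59/-2', '415/-73/-2', '414/-87/-1', '414/-100/3']
```

View pics/topc.png

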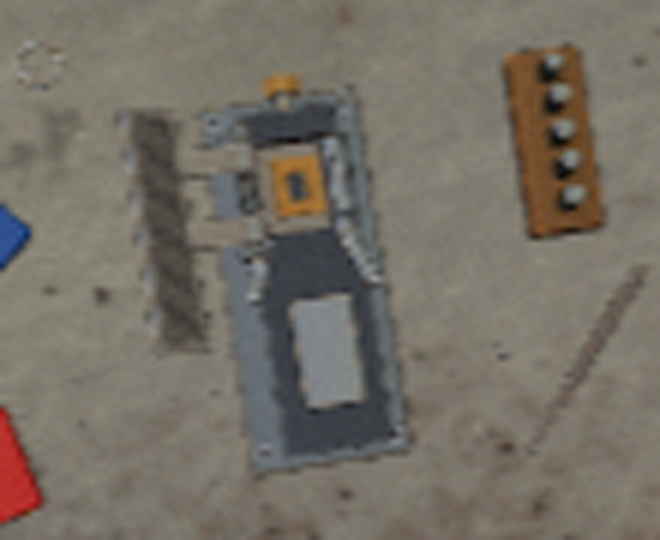

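View pics/sidec.png

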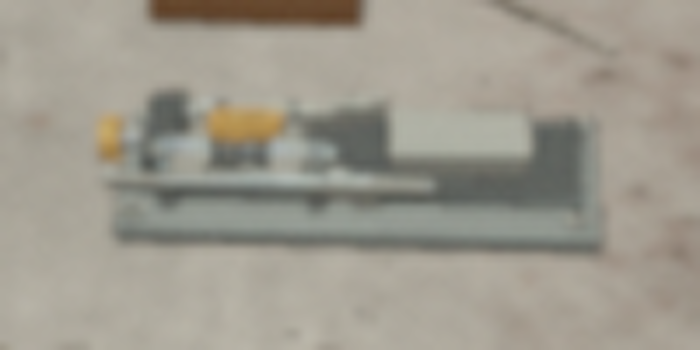

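```bash
cat >> h.py <<'E'
def ray(c,u,v,z):
    R=np.array(c["R"]);t=np.array(c["t"]).ravel();o=-R.T@t
    d=R.T@np.array([(u-c["cx"])/c["fx"],(v-c["cy"])/c["fy"],1]);return o+d*(z-o[2])/d[2]
E
python3 - <<'E'
from h import *
c=np.load("top0.npy",allow_pickle=True).item()
def w(x,y,z): return ray(c,205+x/6-.4,145+y/6-.4,z/1000)[:2]*1000
A=[((285,458),12,(-117,24)),((393,440),12,(-117,-26)),((120,115),55,(45,71.5)),((175,113),35,(45,48.5)),((155,350),55,(-65,71.5)),((210,343),35,(-65,48.5)),((378,281),20,(-44,-23)),((338,215),20,(-21,-15.5))]
W=np.array([w(*p,z) for p,z,_ in A]);J=np.array([j for *_,j in A],float)
H=(J-J.mean(0)).T@(W-W.mean(0));th=np.arctan2(H[0,1]-H[1,0],H[0,0]+H[1,1])
R=np.array([[np.cos(th),-np.sin(th)],[np.sin(th),np.cos(th)]]);t=W.mean(0)-R@J.mean(0)
print("jig",th,t);print(np.round((W-t)@R-J,1))
B=np.array([w(*p,24) for p in((290,302),(352,293),(367,398),(309,408))])
b=(B-t)@R;print("bar jig",b.round(1),b.mean(0))
for n,p,z in(("pin far base",(352,88),10),("base nr",(410,445),10),("base nl",(255,472),10)):print(n,((w(*p,z)-t)@R).round(1))
# colour mask of bar
im=c["color"];h=cv2.cvtColor(im,cv2.COLOR_BGR2HSV)
m=np.zeros(im.shape[:2],np.uint8);s=np.s_[190:218,248:270];m[s]=((h[s][...,2]>125)*255)
n,l,st,ce=cv2.connectedComponentsWithStats(m);k=1+np.argmax(st[1:,4]);cn=np.argwhere(l==k)[:,::-1].astype(np.float32)
re=cv2.minAreaRect(cn);print(re,st[k]);print([((ray(c,*q,.024)[:2]*1000-t)@R).round(1) for q in cv2.boxPoints(re)])
np.savez("jig.npz",th=th,t=t)
E
```

```text
jig 0.16439237711592275 [546.78651101 -27.15592998]
[[-1.3  1.2]
 [-1.4  1.5]
 [-3.2  0.9]
 [-2.8  0.2]
 [ 1.6  2.3]
 [ 2.2  1.4]
 [-2.4 -6.5]
 [ 7.3 -1.1]]
bar jig [[-49.6  11.5]
 [-50.2 -16.8]
 [-98.1 -15.6]
 [-98.2  10.9]] [-74.0330147   -2.47241541]
pin far base [ 44.6 -33.2]
base nr [-121.8  -31.9]
base nl [-122.3   39.7]
((259.3160095214844, 202.9879913330078), (17.44133186340332, 8.675945281982422), 79.69515228271484) [254 194  11  19 152]
[array([-50.5,  10.1]), array([-50.2, -13.4]), array([-97.4, -14. ]), array([-97.8,   9.5])]
```

Run:
```python
from h import *
c=np.load("top0.npy",allow_pickle=True).item();P=pts(c)
ok=c["z_map"]>0
for x in np.arange(.1,.7,.05):
    row=[]
    for y in np.arange(-.1,.75,.05):
        m=ok&(abs(P[...,0]-x-.025)<.025)&(abs(P[...,1]-y-.025)<.025)
        row.append(int(1000*P[m][:,2].max()) if m.any() else -1)
    print(round(x,2),row)
```

```text
0.1 [7, 12, 7, 6, 4, 5, -893, 5, 6, 151, 132, 131, 129, -1, -1, -1, -1]
0.15 [0, -1, 3, -2, -2, -5, -1, 5, 132, 180, 131, 143, 131, 2, -1, -1, -1]
0.2 [-168, -8, -2, -2, -167, -168, 4, 4, 131, 180, 131, 131, 99, 5, -1, -1, -1]
0.25 [-161, -167, 2, 1, -93, 4, 5, 5, 6, 150, 130, 14, 6, 166, -1, -1, -1]
0.3 [6, 8, 6, 5, 5, 4, 4, 6, 5, 128, 131, 133, 12, 171, -1, -1, -1]
0.35 [6, 5, 8, 5, 16, 5, 7, 5, 6, 5, 11, 151, 160, 179, -1, -1, -1]
0.4 [18, 27, 6, 15, 17, 6, 7, 7, 22, 4, 5, 6, 178, 178, -1, -1, -1]
0.45 [27, 28, 55, 6, 6, 5, 5, 24, 22, 191, 14, 7, 27, 183, -1, -1, -1]
0.5 [22, 36, 57, 14, 17, 6, 5, 5, 14, 386, 387, 6, 40, 179, -1, -1, -1]
0.55 [13, 36, 55, 55, 14, 5, 7, 5, 35, 417, 423, 367, 58, 179, -1, -1, -1]
0.6 [5, 22, 6, 6, 5, 6, 6, 5, 5, 418, 426, 79, 72, 99, -1, -1, -1]
0.65 [5, 6, 6, 7, 7, 5, 5, 5, 5, 390, 402, 334, 76, 37, -1, -1, -1]
```

Emit:
servo_tool --increments '[{"xyz": [0.004,0.041,-0.01],"twist": [0,0,0],"hand": 0.0755},{"xyz": [0.004,0.041,-0.01],"twist": [0,0,0],"hand": 0.0755},{"xyz": [0.004,0.042,-0.01],"twist": [0,0,0],"hand": 0.0755},{"xyz": [0.003,0.042,-0.01],"twist": [0,0,0],"hand": 0.0755},{"xyz": [0.038,0.019,0],"twist": [0,0,0],"hand": 0.0755}]'

```text
time_s: 0.72
tool_pos: [0.1896, 0.3989, 0.2634]
orientation: [0.987, -0.16, -0.0, -0.001]
force: [0.3, 0.4, 0.1]
finger_gap: 0.0755
grasp_force: 0.0
```

Emit:
servo_tool --increments '[{"xyz": [0.038,0.019,0],"twist": [0,0,0],"hand": 0.0755},{"xyz": [0.038,0.019,0],"twist": [0,0,0],"hand": 0.0755},{"xyz": [0.038,0.019,0],"twist": [0,0,0],"hand": 0.0755},{"xyz": [0.038,0.019,0],"twist": [0,0,0],"hand": 0.0755},{"xyz": [0.038,0.019,0],"twist": [0,0,0],"hand": 0.0755}]'

```text
time_s: 1.35
tool_pos: [0.3409, 0.2481, 0.2624]
orientation: [0.987, -0.162, -0.0, 0.0]
force: [0.1, 0.4, 0.3]
finger_gap: 0.0755
grasp_force: 0.0
```

Emit:
servo_tool --increments '[{"xyz": [0.0325,0.035,0],"twist": [0,0,0],"hand": 0.0755},{"xyz": [0.0325,0.035,0],"twist": [0,0,0],"hand": 0.0755},{"xyz": [0.0325,0.035,0],"twist": [0,0,0],"hand": 0.0755},{"xyz": [0.0325,0.035,0],"twist": [0,0,0],"hand": 0.0755},{"xyz": [0.0325,0.034,0],"twist": [0,0,0],"hand": 0.0755}]'

```text
time_s: 1.98
tool_pos: [0.439, 0.0311, 0.2624]
orientation: [0.987, -0.162, -0.0, -0.0]
force: [0.5, 0.9, 0.5]
finger_gap: 0.0756
grasp_force: 0.0
```

Emit:
servo_tool --increments '[{"xyz": [0.031,0.032,0],"twist": [0,0,0],"hand": 0.0755},{"xyz": [0,0,0.03],"twist": [0,0,0.148],"hand": 0.0755},{"xyz": [0,0,0.05],"twist": [0,0,0.148],"hand": 0.0755},{"xyz": [0,0,0.05],"twist": [0,0,0],"hand": 0.0755},{"xyz": [0,0,0.03],"twist": [0,0,0],"hand": 0.0755}]'

```text
time_s: 2.6
tool_pos: [0.4563, -0.0081, 0.1001]
orientation: [0.952, -0.306, -0.002, 0.001]
force: [1.4, 0.3, -1.2]
finger_gap: 0.075
grasp_force: 0.0
```

Run:
```python
from h import *
s=telemetry.read_state();print({k:np.round(s[k],4) for k in("tool_pos","orientation","force","time_s","q")})
a=cams.capture("top");b=cams.capture("side")
f=lambda i:cv2.resize(i,(396,396),interpolation=cv2.INTER_CUBIC)
cv2.imwrite("pics/pre.png",np.hstack([f(a["color"][140:240,205:305]),f(b["color"][150:250,195:295])]))
```

```text
{'tool_pos': array([ 0.4563, -0.0081,  0.1001]), 'orientation': array([ 0.9521, -0.3058, -0.0017,  0.001 ]), 'force': array([ 1.4136,  0.2806, -1.2195]), 'time_s': np.float64(2.6), 'q': array([ 3.396e-01,  2.412e-01, -5.588e-01, -6.000e-04, -7.748e-01,
        6.102e-01])}
```

View pics/pre.png

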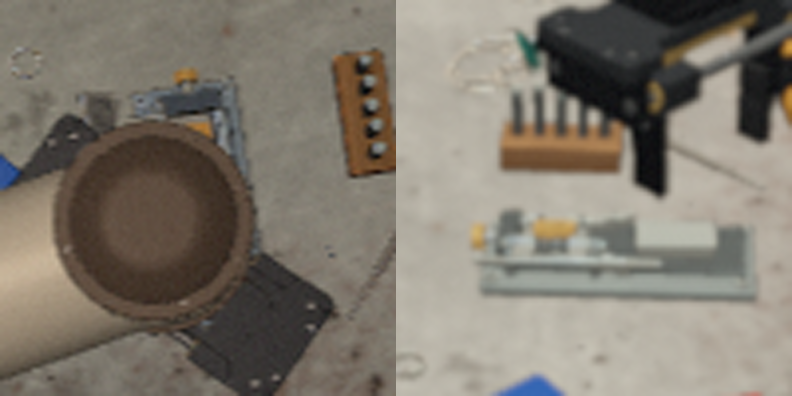

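The side crop shows the pad finger tip at (650,190) and the rear finger at (757,135), both above the jig. The bar is at (677,236). The top view is blocked by the wrist. I'll lower to just above the pad.

Emit:
servo_tool --increments '[{"xyz": [0,0,0.015],"twist": [0,0,0],"hand": 0.0755},{"xyz": [0,0,0.015],"twist": [0,0,0],"hand": 0.0755},{"xyz": [0,0,0.006],"twist": [0,0,0],"hand": 0.0755},{"xyz": [0,0,0],"twist": [0,0,0],"hand": 0.0755},{"xyz": [0,0,0],"twist": [0,0,0],"hand": 0.0755}]'

```text
time_s: 3.32
tool_pos: [0.4586, -0.0074, 0.0674]
orientation: [0.952, -0.305, 0.001, -0.0]
force: [0.3, -0.8, -0.9]
finger_gap: 0.0754
grasp_force: 0.0
```

Run:
```python
from h import *
s=telemetry.read_state();print({k:np.round(s[k],4) for k in("tool_pos","orientation","force")})
b=cams.capture("side");K=b
P=np.array(s["tool_pos"]);th=.1644;o=np.array([.546,-.026])
def px(X):
    p=np.array(b["R"])@X+np.array(b["t"]).ravel();return p[0]/p[2]*b["fx"]+b["cx"],p[1]/p[2]*b["fy"]+b["cy"]
a=b["color"][160:240,200:300].copy();a=cv2.resize(a,None,fx=7,fy=7,interpolation=cv2.INTER_CUBIC)
R=np.array([[np.cos(th),-np.sin(th)],[np.sin(th),np.cos(th)]])
def J(x,y,z): return np.r_[o+R@[x,y],z]
for j in[(-.065,.0715,.055),(.045,.0715,.055),(-.117,.024,.012),(-.099,.0105,.024),(-.099,.0105,.012),(-.049,.0105,.024)]:
    u,v=px(J(*j));cv2.circle(a,(int((u-200)*7+3),int((v-160)*7+3)),3,(0,0,255),1)
print("tcp jig",R.T@(P[:2]-o))
cv2.imwrite("pics/low.png",a)
```

```text
{'tool_pos': array([ 0.4586, -0.0074,  0.0674]), 'orientation': array([ 9.522e-01, -3.053e-01,  7.000e-04, -4.000e-04]), 'force': array([ 0.2829, -0.754 , -0.9307])}
tcp jig [-0.08313357  0.03265149]
```

View pics/low.png

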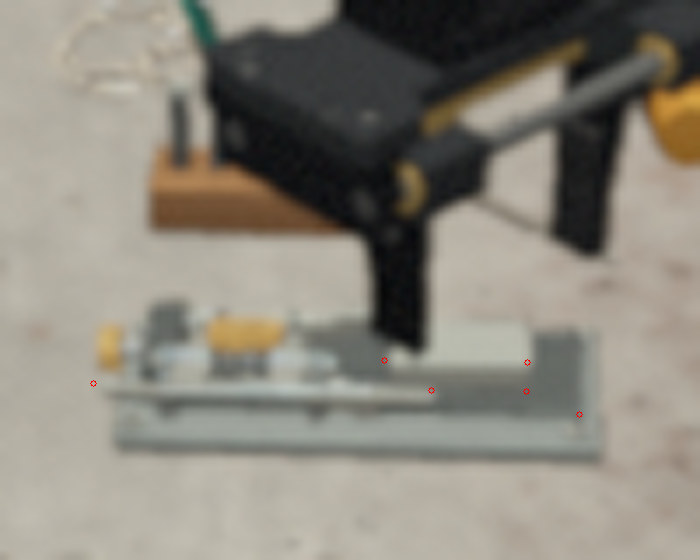

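The marks drawn from my model fall within about 2 mm of the jig's edges in this picture: pad near end (437,396), bar near end (530,365). The pad finger tip at (400,345) lies over the pad and the rear finger is behind the bar. I'll press now.

Emit:
servo_tool --increments '[{"xyz": [0.0015,0.0015,0.01],"twist": [0,0,0],"hand": 0.0755},{"xyz": [0,0,0.01],"twist": [0,0,0],"hand": 0.0755},{"xyz": [0,0,0.01],"twist": [0,0,0],"hand": 0.0755},{"xyz": [0,0,0.007],"twist": [0,0,0],"hand": 0.0755},{"xyz": [0,0,0],"twist": [0,0,0],"hand": 0.0755}]'

```text
time_s: 4.0
tool_pos: [0.4585, -0.0096, 0.0291]
orientation: [0.952, -0.305, -0.0, 0.0]
force: [0.3, -0.6, 3.2]
finger_gap: 0.0755
grasp_force: 1.6
```

Emit:
servo_tool --increments '[{"xyz": [0,0,0.006],"twist": [0,0,0],"hand": 0.0755},{"xyz": [0,0,0.005],"twist": [0,0,0],"hand": 0.0755},{"xyz": [0,0,0],"twist": [0,0,0],"hand": 0.0755},{"xyz": [0,0,0],"twist": [0,0,0],"hand": 0.0755},{"xyz": [0,0,0],"twist": [0,0,0],"hand": 0.0755}]'

```text
time_s: 4.62
tool_pos: [0.4586, -0.0099, 0.0188]
orientation: [0.952, -0.306, 0.0, -0.0]
force: [0.4, -3.1, 5.6]
finger_gap: 0.0755
grasp_force: 2.6
```

Run:
```python
from h import *
for i in range(2):
    s=telemetry.read_state();print({k:np.round(s[k],4) for k in("tool_pos","force","torque")})
    b=cams.capture("side")
cv2.imwrite("pics/press.png",cv2.resize(b["color"][160:240,200:300],None,fx=7,fy=7,interpolation=cv2.INTER_CUBIC))
```

```text
{'tool_pos': array([ 0.4586, -0.0099,  0.0188]), 'force': array([ 0.4066, -3.0541,  5.6237]), 'torque': array([-0.6824, -0.2999, -0.0742])}
{'tool_pos': array([ 0.4586, -0.0099,  0.0188]), 'force': array([ 0.9535, -3.7567,  4.7269]), 'torque': array([-0.6439, -0.3202, -0.1173])}
```

View pics/press.png

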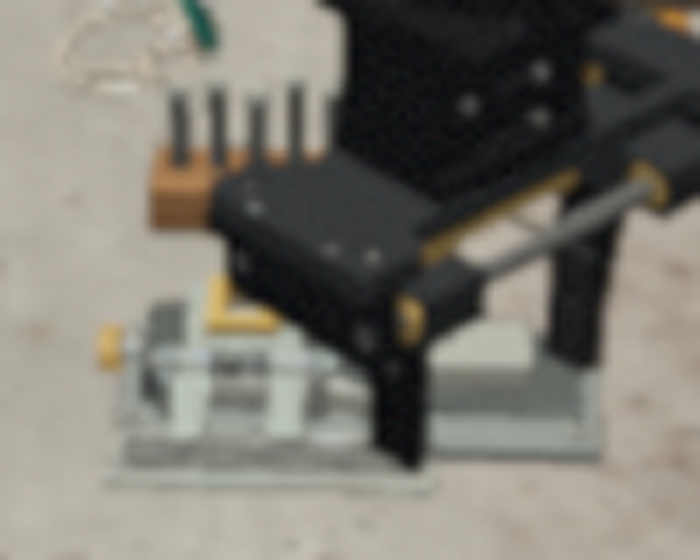

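The flap is up with its brass guide tilted at (245,305), the pad is level under the finger tip at (400,460), and the rear finger is behind the bar at (575,360). I'll push along the feed direction.

Emit:
servo_tool --increments '[{"xyz": [0.0015,-0.0015,0.001],"twist": [0,0,0],"hand": 0.0755},{"xyz": [0.0025,-0.0025,0],"twist": [0,0,0],"hand": 0.0755},{"xyz": [0.003,-0.003,0],"twist": [0,0,0],"hand": 0.0755},{"xyz": [0.0035,-0.0035,0],"twist": [0,0,0],"hand": 0.0755},{"xyz": [0.0035,-0.0035,0],"twist": [0,0,0],"hand": 0.0755}]'

```text
time_s: 5.35
tool_pos: [0.4744, -0.0073, 0.0168]
orientation: [0.952, -0.306, -0.003, 0.002]
force: [-4.4, -0.3, 6.6]
finger_gap: 0.0756
grasp_force: 3.2
```

Emit:
servo_tool --increments '[{"xyz": [0.0035,-0.0035,0],"twist": [0,0,0],"hand": 0.0755},{"xyz": [0.0035,-0.0035,0],"twist": [0,0,0],"hand": 0.0755},{"xyz": [0.0035,-0.0035,0],"twist": [0,0,0],"hand": 0.0755},{"xyz": [0.0035,-0.0035,0],"twist": [0,0,0],"hand": 0.0755},{"xyz": [0.0035,-0.0035,0],"twist": [0,0,0],"hand": 0.0755}]'

```text
time_s: 5.98
tool_pos: [0.4989, -0.0032, 0.0168]
orientation: [0.952, -0.306, -0.003, 0.002]
force: [-4.9, -1.3, 5.4]
finger_gap: 0.0752
grasp_force: 3.2
```

Run:
```python
from h import *
s=telemetry.read_state();o=np.array([.546,-.026]);th=.1644
R=np.array([[np.cos(th),-np.sin(th)],[np.sin(th),np.cos(th)]])
print("tcp jig",R.T@(s["tool_pos"][:2]-o),s["force"],s["tool_pos"][2])
b=cams.capture("side")
cv2.imwrite("pics/mid.png",cv2.resize(b["color"][160:240,200:300],None,fx=7,fy=7,interpolation=cv2.INTER_CUBIC))
```

```text
tcp jig [-0.04275722  0.03021491] [-4.92003069 -1.32036997  5.40882649] 0.016840466445993237
```

View pics/mid.png

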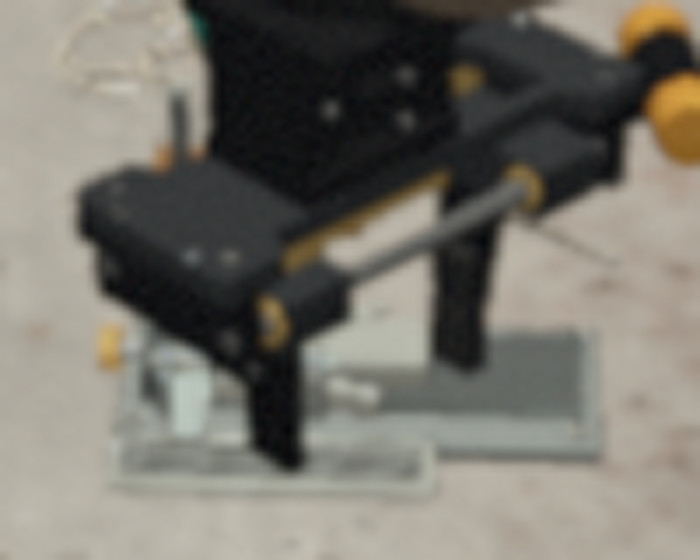

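The bar's near end is now at (432,360), about 35 mm further in, and straight. The pad is still held.

Emit:
servo_tool --increments '[{"xyz": [0.0035,-0.0035,0],"twist": [0,0,0],"hand": 0.0755},{"xyz": [0.0035,-0.0035,0],"twist": [0,0,0],"hand": 0.0755},{"xyz": [0.0035,-0.0035,0],"twist": [0,0,0],"hand": 0.0755},{"xyz": [0.0035,-0.0035,0],"twist": [0,0,0],"hand": 0.0755},{"xyz": [0.0035,-0.0035,0],"twist": [0,0,0],"hand": 0.0755}]'

```text
time_s: 6.65
tool_pos: [0.5234, 0.0009, 0.0168]
orientation: [0.952, -0.306, -0.003, 0.002]
force: [-3.9, -1.6, 5.0]
finger_gap: 0.0755
grasp_force: 3.1
```

Emit:
servo_tool --increments '[{"xyz": [0.002,-0.002,0],"twist": [0,0,0],"hand": 0.0755},{"xyz": [0.0015,-0.0015,0],"twist": [0,0,0],"hand": 0.0755},{"xyz": [0.0015,-0.0015,0],"twist": [0,0,0],"hand": 0.0755},{"xyz": [0.001,-0.001,0],"twist": [0,0,0],"hand": 0.0755},{"xyz": [0.001,-0.001,0],"twist": [0,0,0],"hand": 0.0755}]'

```text
time_s: 7.28
tool_pos: [0.5331, 0.0025, 0.0168]
orientation: [0.952, -0.306, -0.003, 0.002]
force: [-3.6, -1.4, 5.9]
finger_gap: 0.0754
grasp_force: 3.1
```

Emit:
servo_tool --increments '[{"xyz": [0.001,-0.001,0],"twist": [0,0,0],"hand": 0.0755},{"xyz": [0.0005,-0.0005,0],"twist": [0,0,0],"hand": 0.0755},{"xyz": [0.0005,-0.0005,0],"twist": [0,0,0],"hand": 0.0755},{"xyz": [0.0005,-0.0005,0],"twist": [0,0,0],"hand": 0.0755},{"xyz": [0.0005,-0.0005,0],"twist": [0,0,0],"hand": 0.0755}]'

```text
time_s: 7.9
tool_pos: [0.5354, 0.0028, 0.0165]
orientation: [0.952, -0.306, -0.005, 0.003]
force: [-7.7, -1.2, 8.1]
finger_gap: 0.0756
grasp_force: 4.7
```

Emit:
servo_tool --increments '[{"xyz": [0.001,-0.001,0],"twist": [0,0,0],"hand": 0.0755},{"xyz": [0.001,-0.001,0],"twist": [0,0,0],"hand": 0.0755},{"xyz": [0.001,-0.001,0],"twist": [0,0,0],"hand": 0.0755},{"xyz": [0,0,0],"twist": [0,0,0],"hand": 0.0755},{"xyz": [0,0,0],"twist": [0,0,0],"hand": 0.0755}]'

```text
time_s: 8.52
tool_pos: [0.536, 0.0026, 0.0159]
orientation: [0.952, -0.307, -0.008, 0.005]
force: [-12.0, -0.1, 10.9]
finger_gap: 0.0754
grasp_force: 7.4
```

Run:
```python
from h import *
s=telemetry.read_state();print(s["force"],s["tool_pos"])
b=cams.capture("side")
cv2.imwrite("pics/home.png",cv2.resize(b["color"][160:240,200:300],None,fx=7,fy=7,interpolation=cv2.INTER_CUBIC))
```

```text
[-11.95386243  -0.06757266  10.89968395] [0.53597095 0.00260228 0.0158586 ]
```

View pics/home.png

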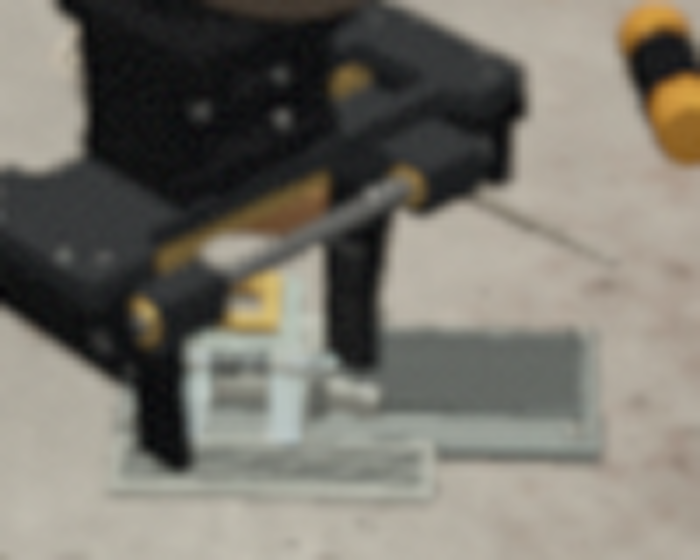

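The bar is inside, with its near end at the rear finger (350,365). The finger is stalled with rising force, and its position matches the bar being home (contact computed at jig x = -25.5). The pad is still down. I'll back off the bar a little, then lift.

Emit:
servo_tool --increments '[{"xyz": [-0.002,0.002,0],"twist": [0,0,0],"hand": 0.0755},{"xyz": [-0.002,0.002,0],"twist": [0,0,0],"hand": 0.0755},{"xyz": [-0.002,0.002,0],"twist": [0,0,0],"hand": 0.0755},{"xyz": [0,0,0],"twist": [0,0,0],"hand": 0.0755},{"xyz": [0,0,-0.005],"twist": [0,0,0],"hand": 0.0755}]'

```text
time_s: 9.2
tool_pos: [0.5355, 0.0034, 0.022]
orientation: [0.952, -0.306, -0.001, 0.0]
force: [-2.3, 2.0, 3.3]
finger_gap: 0.0756
grasp_force: 2.8
```

Emit:
servo_tool --increments '[{"xyz": [0,0,-0.01],"twist": [0,0,0],"hand": 0.0755},{"xyz": [0,0,-0.015],"twist": [0,0,0],"hand": 0.0755},{"xyz": [0,0,-0.03],"twist": [0,0,0],"hand": 0.0755},{"xyz": [0,0,-0.05],"twist": [0,0,0],"hand": 0.0755},{"xyz": [0,0,-0.05],"twist": [0,0,0],"hand": 0.0755}]'

```text
time_s: 9.82
tool_pos: [0.5368, 0.0033, 0.18]
orientation: [0.952, -0.305, 0.001, -0.0]
force: [1.0, -0.5, -0.8]
finger_gap: 0.0753
grasp_force: 0.0
```

Emit:
servo_tool --increments '[{"xyz": [-0.05,-0.014,-0.016],"twist": [0,0,0],"hand": 0.0755},{"xyz": [-0.05,-0.014,-0.016],"twist": [0,0,0],"hand": 0.0755},{"xyz": [-0.05,-0.014,-0.016],"twist": [0,0,0],"hand": 0.0755},{"xyz": [-0.05,-0.014,-0.016],"twist": [0,0,0],"hand": 0.0755},{"xyz": [-0.05,-0.014,-0.016],"twist": [0,0,0],"hand": 0.0755}]'

```text
time_s: 10.45
tool_pos: [0.373, 0.2069, 0.2593]
orientation: [0.952, -0.305, 0.001, -0.001]
force: [-0.0, 0.4, -0.9]
finger_gap: 0.0757
grasp_force: 0.0
```

Run:
```python
from h import *
a=cams.capture("top");b=cams.capture("side")
f=lambda i:cv2.resize(i,(396,396),interpolation=cv2.INTER_CUBIC)
cv2.imwrite("pics/end.png",np.hstack([f(a["color"][150:230,215:295]),f(b["color"][180:250,210:280])]))
c=np.load("top0.npy",allow_pickle=True).item();th=.1644;o=np.array([.546,-.026]);R=np.array([[np.cos(th),-np.sin(th)],[np.sin(th),np.cos(th)]])
P=pts(a);q=(P[...,:2]-o)@R
for x in range(-60,31,5):
    m=(abs(q[...,0]*1000-x)<3)&(abs(q[...,1]+.001)<.008);print(x,(1000*np.median(P[m][:,2])).round(1),a["color"][m].mean(0).round())
```

```text
-60 12.0 [74. 68. 64.]
-55 11.6 [73. 67. 63.]
-50 11.8 [73. 67. 63.]
-45 11.6 [73. 67. 63.]
-40 11.9 [74. 68. 64.]
-35 11.5 [74. 68. 64.]
-30 10.2 [73. 67. 63.]
-25 17.9 [92. 92. 91.]
-20 23.0 [136. 136. 132.]
-15 28.5 [134. 131. 128.]
-10 33.8 [ 88. 124. 146.]
-5 35.0 [ 73. 130. 167.]
0 24.6 [115. 132. 143.]
5 24.4 [109. 132. 146.]
10 32.8 [ 72. 119. 151.]
15 32.1 [ 95. 134. 157.]
20 28.1 [136. 134. 131.]
25 23.7 [74. 72. 71.]
30 23.5 [72. 66. 63.]
```

View pics/end.png

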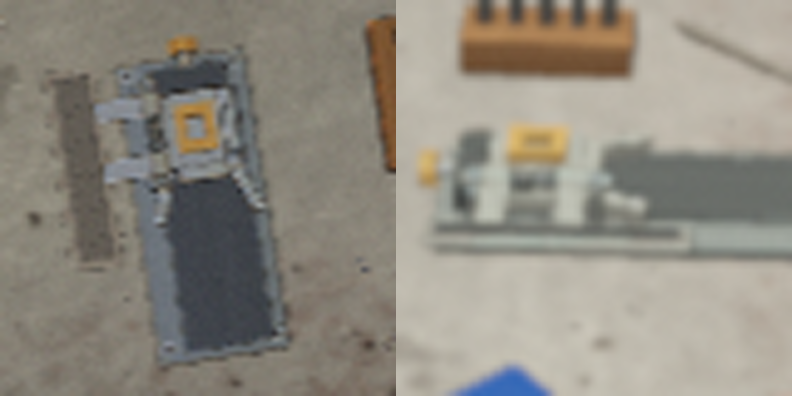

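The end view shows the flap lying level on the bar, which shows as a thin strip in front of it at (200,175). The bar's near end is at jig x of about -24 mm, so it is home. The arm is clear, so I'll hand in.

```bash
python3 -c "
from h import *
print(r.finish_job())"
```

```text
the job is handed in; nothing more can be done
None
```

The job is handed in: the silver bar was pushed home against the end stop (near end measured at about jig x = -24 mm) with the thumb bar held down. The flap has sprung down level on top of the bar and the arm is clear; the hand-in returned no verdict.

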